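# Undo the mill's two nuts of unlike thread hand and take out the gauge plate

## Task

The came mill's gauge plate is held under two T-handled nuts; one has an ordinary thread, the other a left-hand thread, and nothing shows which. Try each nut gently one way, and if it is firm do not force it but turn it the other way, until both are loosened enough to free the plate. Then slide the plate out by its fin and lay it flat on the cork mat, right way up, leaving the nuts loose and the jar, brush and mug undisturbed.

Things in the scene. Friction and masses are not known exactly. Their poses are not given: they have to be found in the camera images.
- bed: Teal bed of a small lead-came mill, fixed on the bench: block 230 mm wide (y), 50 mm high, from x = -80 to 45 mm; behind it two rollers, 60 mm high, to x = 92 mm. Origin at bench level, midway between the two upright studs, which stand 75 mm to either side along its y. Steel rails 8 mm high stand 1.5 mm off the plate's two ends (y) and its +x edge; the -x side is open.
- stud_1: One of the two threaded studs, on the bed's y axis, 75 mm to one side of the bed's origin or the other; its own origin 50 mm above the bench. Its slotted 12 mm tip shows over the T-bar. It sits in a rubber bush: twists about z by 1 rad per 3 N m, springs back, and tears past 0.32 rad (about 1 N m). Its x is the bed's x when untwisted.
- stud_2: The other stud, like stud_1. On both, a nut breaks loose and then runs at about 0.3 N m (stud twisted 0.1 rad); turned the tightening way a tight nut is firm: the stud turns with it and the torque climbs.
- bar_1 (a point): Centre of the T-bar of stud_1's steel nut, on its axis, 89.5 mm above the bench when tight. Bar 64 mm long along this frame's y, 10 mm thick along x, 14 mm high, on a 9 mm stem; the flange below (34 mm across) has its top 27 mm under this point. Starts tight. Loosening raises it 16 mm per turn: clockwise from above if left-handed, anticlockwise if ordinary. Stays where left.
- bar_2 (a point): Centre of the T-bar of stud_2's nut, same as bar_1 but of the other thread hand. Which of the two is left-handed is not marked.
- plate: Loose aluminium gauge plate, 105 (x) x 215 (y) x 6 mm, about 0.3 kg. Origin at the centre of its underside; x along the bed's x. It starts on the bed 50 mm up, origin 22.5 mm to the -x side of the bed's. Two 15 mm slots, open at +x, straddle the studs. Grip: upright fin on top, 10 mm thick (y), 30 mm long (x), centred at x = -35.5 mm, y = 0, its top 36 mm above the underside.
- slots (a point): Point on the plate midway between its two slots, on the stud line when in place. Lips 2.5 mm high on the plate, 17 mm to the +x side of this point, catch on the nuts' flanges until each nut has risen 2 mm (45 degrees of turn); with 2.5 mm or more the plate slides out freely in -x, and is clear of the flanges and studs after 55 mm.
- mat: Cork mat fixed on the bench, 170 mm along its x, 250 mm along its y, 4 mm thick; origin at the centre of its underside.
- jar: Bystander: glass jar, 60 mm across, 85 mm tall, origin under its centre.
- brush: Bystander: a hand brush lying on the bench.
- mug: Bystander: white mug, 76 mm across, 90 mm tall, origin under its centre.
Mind the look-alikes: they are no part of the job. Of the things shaped like the plate, the aluminium one is meant.

How it is judged:
By the outcome, as a careful person would: the job done as asked, in the order asked, and still so for the second after the job is handed in, with the robot touching nothing.
It also fails if it takes over 61 s, if anything falls off the work surface, if the arm or the gripper's body presses on something with over 40 N, if the wrist force passes 120 N, or if a joint passes its speed limit or range.

## Robot

A 6-joint arm with a two-finger parallel gripper is mounted at the origin on the work surface. World frame = base frame: x ahead of the robot, y to its left, z up, the work surface at z = 0. Lengths are in m, angles in rad, forces in N, time in s.
With the tool pointing down it reaches from about 0.4 to 0.925 m from the base axis. Payload 3.4 kg.
Tool frame: the origin (TCP) lies between the finger pads; the fingertips stand 14 mm ahead of it and the grasp point (between the pads) lies 5 mm behind it (env.nose_length is the distance from the TCP to the fingertips, in m); z points along the fingers, y is the line along which they close (so a half turn about z gives the same grasp; the last joint's range is limited). The gripper opens to 85 mm and grips with 20 to 120 N. Pads are 22 mm wide; open, the fingers measure 114 mm over their backs; the gripper's body (76 mm by 85 mm) begins 54 mm behind the grasp point. The pads swing forward as they close: fully open they stand 13 mm farther back than shut.
Start: joints at [-1.399, 0.307, 1.506, -0, 1.328, -0.073], TCP at [0.139, -0.558, 0.245] pointing down, gripper open.
Joint ranges: [-3.12, 3.12], [-1.05, 2.28], [0.14, 2.33], [-1.42, 4.57], [0.1, 2.73], [-2.68, 2.68]. Speed limits (rad/s): [2.57, 2.57, 3.14, 3.14, 3.14, 3.14].

## Interface

Orientations are given as a rotation vector (axis times angle).
In Python, from cell import env gives the robot as it stands.
- The arm moves only by the tool drive_tool, never from a script. Its argument "rows" is a list of rows, each an object with "travel": the shift along the tool's x, y, z in cm, a list of three; "rotation": the turn, a rotation vector about the tool's x, y, z in degrees, a list of three. A call has 1 to 20 rows; each row is the pose to reach, as a shift and turn from the pose commanded when the call began, along the tool's axes at that moment; what a row does not reach only later rows make up. A row lasts 1/8 s, in which the tool goes at most 62.5 mm and 10.7 degrees, less where a joint would pass 70% of its speed; a pose out of reach is approached as far as the arm can. A call with a gripper value outside its range is refused whole. "fingers" is the opening in per cent of the stroke, from 0 (shut) to 100 (fully open), set as the call begins (left out, the last holds). The fingers move at their own pace and stop on an object; "squeeze" is the grip in N (left out, the last holds). Time passes only in rows, so rows that repeat a pose let the fingers close. It gives the time, the measured TCP pose, the force, the opening and the grip force at its end, in the units of the state.
- env.get_state(): the state, without advancing time (a new reading comes with each control period).
- env.camera(name): name is "scene" or "top" or "wrist"; returns a dict with "img" (400x640x3 uint8, red, green, blue), "camera_matrix" (3x3 intrinsics, pixels), "cam_to_world" (4x4, takes a point from camera to world coordinates). Camera axes: x right, y up, looking along -z (the intrinsics and any distortion apply to the point x, -y, -z); pixel columns grow to the right and rows downward; lengths in m; the calibration is good to about 2 mm. A picture is of the moment at which its call begins. There is no depth.
- env.finish_job(): hands the job in; it is judged then, once.
The state is a dict: "time": time; "joints": joint angles; "joint_velocities": joint speeds; "joint_torque": joint torques, N m; "ee_pos": TCP position; "orientation": TCP orientation; "contact_force": force on the tool from outside, world axes, zero at the start; "moment": the same for the moment, N m; "grip_width": finger opening in m; "gripper_force": force on a finger pad.
Only numpy, scipy, OpenCV 4.12 (cv2) and the standard library are available. Lean on these libraries where they do the work, as an engineer would, in place of code of your own. Each camera call takes 0.05 s, during which the arm holds its last target. There are 200 camera calls.

## Working session

There is one attempt and no reset: what is moved stays moved. The work goes in short steps, Python scripts to look and compute and a tool call to move; the robot and the scene stay as the last step left them, time stands still between calls to the robot, and variables do not carry over. Pictures are saved under pics/ and viewed, at most 11 in all, crops included, and the job is handed in when it is done.

Besides the shell and the picture viewer there is one more tool, called after ">>>" in YAML: its name, and indented under it one key for each argument. drive_tool: Moves the arm, as the interface text tells. Its arguments: {"type":"object","properties":{"rows":{"type":"array","items":{"type":"object","properties":{"travel":{"type":"array","items":{"type":"number"}},"rotation":{"type":"array","items":{"type":"number"}}}}},"fingers":{"type":"number"},"squeeze":{"type":"number"}},"required":["rows"]}

```bash
mkdir -p pics; python3 - <<'E'
from cell import env
import cv2,numpy as np
for n in("top","scene"):
    c=env.camera(n); cv2.imwrite(f"pics/{n}0.png",c["img"][:,:,::-1]); np.savez(f"{n}0.npz",**c)
    print(n,c["camera_matrix"].round(1).tolist(),c["cam_to_world"].round(3).tolist(),[k for k in c])
print(env.get_state()); print(env.nose_length)
E
```

```text
top [[445.7, 0.0, 325.3], [0.0, 445.7, 194.8], [0.0, 0.0, 1.0]] [[-0.025, 0.996, -0.085, 0.39], [-1.0, -0.026, -0.009, -0.021], [-0.011, 0.085, 0.996, 1.552], [0.0, 0.0, 0.0, 1.0]] ['img', 'camera_matrix', 'cam_to_world']
scene [[385.7, 0.0, 319.2], [0.0, 385.7, 193.0], [0.0, 0.0, 1.0]] [[0.591, -0.629, 0.505, 1.096], [0.807, 0.469, -0.359, -0.404], [-0.011, 0.62, 0.785, 0.956], [0.0, 0.0, 0.0, 1.0]] ['img', 'camera_matrix', 'cam_to_world']
{'time': 0.1, 'joints': array([-1.39948821e+00,  3.07468585e-01,  1.50754885e+00, -1.07921999e-06,
        1.32842020e+00, -7.34943575e-02]), 'joint_velocities': array([ 8.14948232e-04, -1.51144575e-03, -3.54858406e-03,  1.49122279e-04,
        8.23424963e-04, -8.69546168e-05]), 'joint_torque': array([ 3.01069231e-04, -4.58530354e+01, -2.52608335e+01, -1.91752242e-04,
        5.53632344e-03, -2.04544017e-05]), 'ee_pos': array([ 0.13923402, -0.55725672,  0.2444878 ]), 'orientation': array([-3.11625926e+00, -3.83350775e-01,  1.43239361e-04]), 'contact_force': array([-0.01221222, -0.34244329, -0.51431694]), 'moment': array([ 0.04551153,  0.00890544, -0.00293489]), 'gripper_force': 0.0, 'grip_width': 0.08498718104711997}
0.014
```

View pics/top0.png

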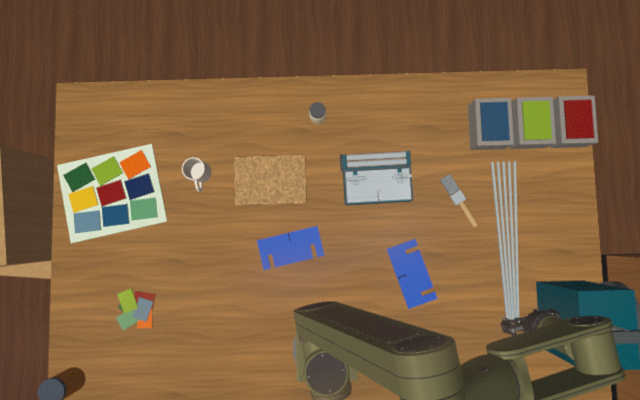

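View pics/scene0.png

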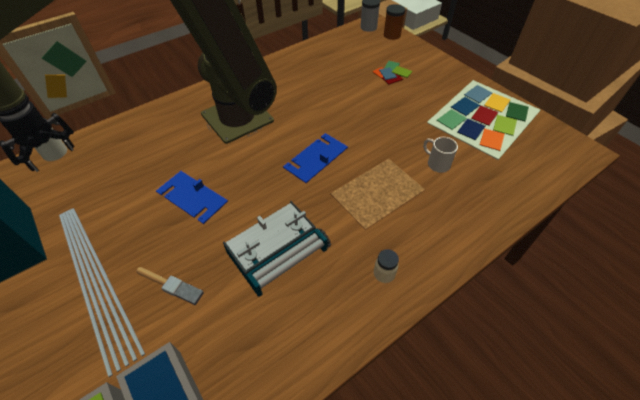

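The top view shows the mill at about px (377,178) with its rollers up (+x), the mat at (270,180), the mug (195,170), jar (317,112) and brush (455,195). The blue plates are look-alikes. Next I'll enlarge the mill.

```bash
cat > h.py <<'E'
import numpy as np,cv2
def ray(c,u,v,z):
    K=c["camera_matrix"];T=c["cam_to_world"]
    d=np.linalg.inv(K)@[u,v,1.]; d=T[:3,:3]@[d[0],-d[1],-d[2]]; o=T[:3,3]
    return (o+d*(z-o[2])/d[2])
def proj(c,p):
    T=c["cam_to_world"];q=T[:3,:3].T@(np.array(p)-T[:3,3]);K=c["camera_matrix"]
    return K[0,0]*q[0]/-q[2]+K[0,2], K[1,1]*-q[1]/-q[2]+K[1,2]
E
python3 - <<'E'
from h import *
c=np.load("top0.npz"); im=c["img"]
a=cv2.resize(im[145:215,330:425],None,fx=8,fy=8,interpolation=cv2.INTER_CUBIC); cv2.imwrite("pics/c1.png",a[:,:,::-1])
hsv=cv2.cvtColor(im,cv2.COLOR_RGB2HSV)
m=((hsv[:,:,1]<45)&(hsv[:,:,2]>110)).astype(np.uint8); m[:, :335]=0;m[:,418:]=0;m[:168]=0;m[210:]=0
cs=max(cv2.findContours(m,0,1)[0],key=cv2.contourArea); r=cv2.minAreaRect(cs);print(r);print(ray(c,*r[0],.056))
for p in cv2.boxPoints(r):print(p,ray(c,*p,.056))
h=hsv[150:210,230:312];m=((cv2.GaussianBlur(h[:,:,1].astype(np.float32),(0,0),3)))
g=im.astype(int); print(im[180,270],im[180,320],im[230,200])
d=(hsv[:,:,2]>0)&(abs(g-np.array(im[150:208,236:304].reshape(-1,3).mean(0))).sum(2)<0)
for p in [(234,156),(305,155),(306,204),(235,206)]: print(p,ray(c,*p,.004))
E
```

```text
((378.3211669921875, 184.9420928955078), (31.98033905029297, 66.33558654785156), 86.90594482421875)
[ 0.54665603 -0.18646983  0.056     ]
[344.33865 170.76547] [ 0.59781275 -0.07343015  0.056     ]
[410.57755 167.185  ] [ 0.60410485 -0.29736089  0.056     ]
[412.30368 199.11871] [ 0.49586253 -0.29870692  0.056     ]
[346.0648  202.69919] [ 0.48950313 -0.07614998  0.056     ]
[186 149  98] [160 117  70] [158 115  67]
(234, 156) [0.6676191  0.31118655 0.004     ]
(305, 155) [0.66448515 0.06123312 0.004     ]
(306, 204) [0.49197711 0.06136528 0.004     ]
(235, 206) [0.49131567 0.30899958 0.004     ]
```

View pics/c1.png

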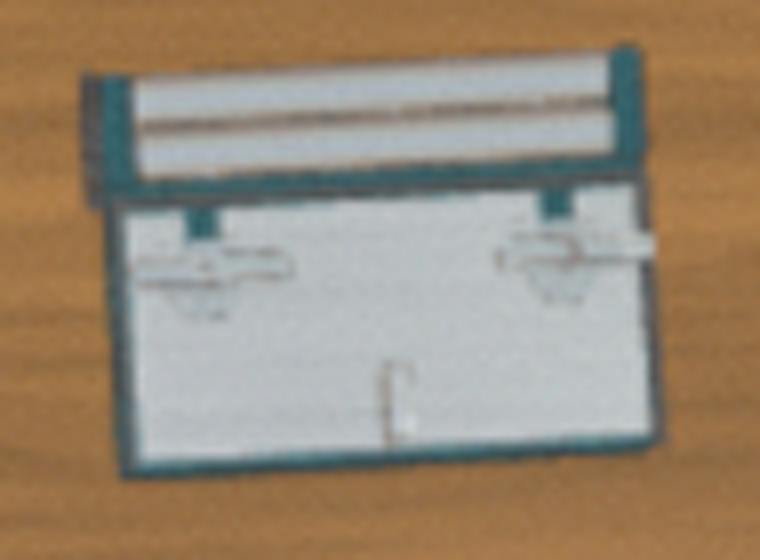

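```bash
cat >> h.py <<'E'
from scipy.spatial.transform import Rotation as R
def delta(s,pos,yawx):
    """tool shift (cm) & z-turn (deg) to a pointing-down pose with tool x at yaw"""
    r=R.from_rotvec(s["orientation"]); tx=r.as_matrix()[:,0]
    cur=np.degrees(np.arctan2(tx[1],tx[0])); dz=-((yawx-cur+180)%360-180)
    tgt=R.from_matrix(np.array([[np.cos(a:=np.radians(yawx)),np.sin(a),0],[np.sin(a),-np.cos(a),0],[0,0,-1]]))
    return (100*r.inv().apply(np.array(pos)-s["ee_pos"])).round(2), np.degrees((r.inv()*tgt).as_rotvec()).round(1), round(cur,1)
E
python3 - <<'E'
from h import *
from cell import env
c=np.load("top0.npz")
L=ray(c,356.9,178.1,.0965);Rr=ray(c,402,176,.0965);print(L,Rr,np.linalg.norm(L-Rr),(L+Rr)/2)
m=(L+Rr)/2
print(delta(env.get_state(),[m[0]-.04,m[1],.28],91.5))
E
```

```text
[ 0.56683233 -0.11252769  0.0965    ] [ 0.56989553 -0.26058665  0.0965    ] 0.14809064132493696 [ 0.56836393 -0.18655717  0.0965    ]
(array([ 46.74, -26.54,  -3.5 ]), array([ -0.1,  -0.1, -77.5]), np.float64(14.0))
```

>>> drive_tool:
  rows:
    - {"travel": [46.7,-26.5,-3.5],"rotation": [0,0,-77.5]}
    - {"travel": [46.7,-26.5,-3.5],"rotation": [0,0,-77.5]}
    - {"travel": [46.7,-26.5,-3.5],"rotation": [0,0,-77.5]}
    - {"travel": [46.7,-26.5,-3.5],"rotation": [0,0,-77.5]}
    - {"travel": [46.7,-26.5,-3.5],"rotation": [0,0,-77.5]}
    - {"travel": [46.7,-26.5,-3.5],"rotation": [0,0,-77.5]}
    - {"travel": [46.7,-26.5,-3.5],"rotation": [0,0,-77.5]}
    - {"travel": [46.7,-26.5,-3.5],"rotation": [0,0,-77.5]}
    - {"travel": [46.7,-26.5,-3.5],"rotation": [0,0,-77.5]}
    - {"travel": [46.7,-26.5,-3.5],"rotation": [0,0,-77.5]}
    - {"travel": [46.7,-26.5,-3.5],"rotation": [0,0,-77.5]}
    - {"travel": [46.7,-26.5,-3.5],"rotation": [0,0,-77.5]}
    - {"travel": [46.7,-26.5,-3.5],"rotation": [0,0,-77.5]}

```text
time: 1.72
ee_pos: [0.5274, -0.1885, 0.2803]
orientation: [-2.194, -2.249, 0.0]
contact_force: [0.3, 0.0, 0.3]
grip_width: 0.0852
gripper_force: 0.0
```

```bash
python3 - <<'E'
from h import *
from cell import env
c=env.camera("wrist"); np.savez("w1.npz",**c); cv2.imwrite("pics/w1.png",c["img"][:,:,::-1]); print(c["cam_to_world"].round(3))
s=env.get_state();print(s["time"],s["joints"].round(2),s["moment"],s["contact_force"])
for y in(.075,0,-.075):print(proj(c,(.5684+.002*y/.075*-1,-.1866+y,.0965)))
E
```

```text
[[ 1.    -0.023 -0.007  0.526]
 [ 0.024  0.958  0.287 -0.115]
 [ 0.    -0.287  0.958  0.41 ]
 [ 0.     0.     0.     1.   ]]
1.775 [-0.42  0.26  1.48 -0.    1.4  -0.44] [ 0.02717434 -0.00188741 -0.00118161] [ 0.25568501  0.42311989 -0.27875728]
(np.float64(361.9619517846009), np.float64(99.70404732709461))
(np.float64(359.1910948796614), np.float64(179.36536539332212))
(np.float64(356.76838742083896), np.float64(249.01748965662563))
```

View pics/w1.png

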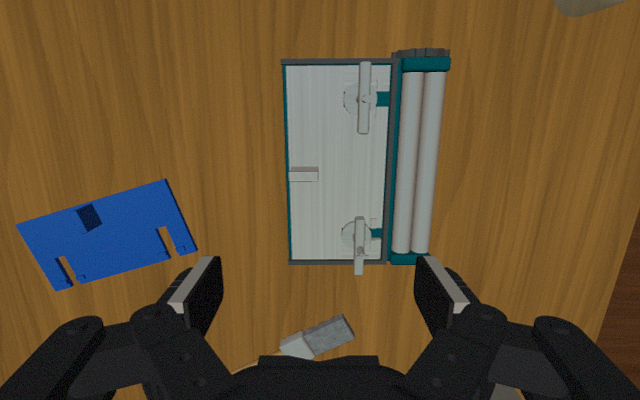

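The wrist view shows the upper (+y) bar centred near (364,98), the lower near (359,246) and the fin at (303,174). Everything is 2 to 3 px off the estimate, so I'll zoom to refine.

```bash
python3 - <<'E'
from h import *
c=np.load("w1.npz"); im=c["img"]
a=im[50:145,330:430]; b=im[200:295,330:430]
o=np.hstack([a,b]); o=cv2.resize(o,None,fx=4,fy=4,interpolation=cv2.INTER_CUBIC); cv2.imwrite("pics/c2.png",o[:,:,::-1])
E
```

```text
(no output)
```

View pics/c2.png

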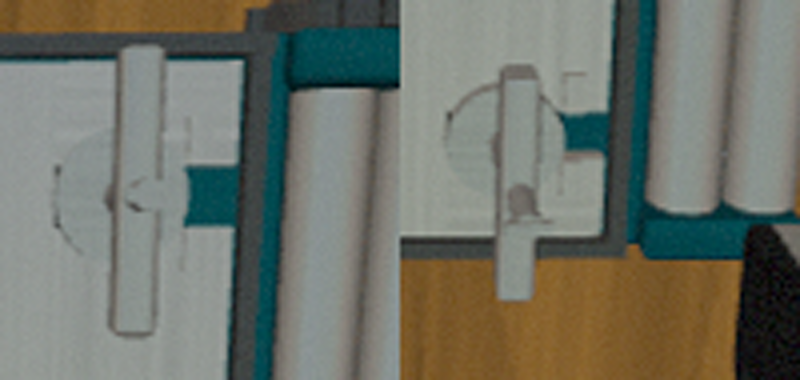

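The tips are narrower than the bars. The upper bar runs roughly from (365,61) to (363,133) px, and the lower bar's top from (360,220) to (359,274).

```bash
python3 - <<'E'
from h import *
from cell import env
c=np.load("w1.npz"); f=lambda x,y,ox,oy:ray(c,ox+x/4,oy+y/4,.0965)
A1,A2=f(141.5,46,330,50),f(133.5,335,330,50)
B1,B2=f(520,80,230,200),f(515,298,230,200)
for a,b in((A1,A2),(B1,B2)):
    d=a-b;print((a+b)/2,np.linalg.norm(d),np.degrees(np.arctan2(d[1],d[0])))
A=(A1+A2)/2;B=(B1+B2)/2;d=A-B;print(np.linalg.norm(d),np.degrees(np.arctan2(d[1],d[0])))
for p in((289,168,.086),(318,168,.086),(318,180,.086),(289,180,.086)):print("fin",ray(c,*p))
for p in((285,66,.056),(391,62,.056),(384,260,.056),(290,261,.056)):print("plate",ray(c,*p))
print(delta(env.get_state(),[A[0],A[1],.16],91.5))
E
```

```text
[ 0.56853297 -0.1106848   0.0965    ] 0.06332618099406187 92.07184444929301
[ 0.57304835 -0.26032522  0.0965    ] 0.06247846491482514 92.27762782649836
0.14970852728225947 91.72836803824171
fin [ 0.49840156 -0.17901218  0.086     ]
fin [ 0.52761322 -0.17830103  0.086     ]
fin [ 0.52791508 -0.19069632  0.086     ]
fin [ 0.49838707 -0.19141473  0.086     ]
plate [ 0.49193321 -0.08064498  0.056     ]
plate [ 0.59853212 -0.07429558  0.056     ]
plate [ 0.60963409 -0.29419793  0.056     ]
plate [ 0.49691359 -0.29825523  0.056     ]
(array([ 7.67,  4.3 , 12.03]), array([-0. ,  0. , -0.1]), np.float64(91.4))
```

>>> drive_tool:
  rows:
    - {"travel": [7.7,4.3,12.0],"rotation": [0,0,-0.4]}
    - {"travel": [7.7,4.3,12.0],"rotation": [0,0,-0.4]}
    - {"travel": [7.7,4.3,12.0],"rotation": [0,0,-0.4]}
    - {"travel": [7.7,4.3,12.0],"rotation": [0,0,-0.4]}
  fingers: 45
  squeeze: 80

```text
time: 2.28
ee_pos: [0.5679, -0.1087, 0.1585]
orientation: [-2.18, -2.257, 0.003]
contact_force: [-0.0, -0.0, -0.8]
grip_width: 0.0384
gripper_force: 0.0
```

```bash
python3 - <<'E'
from h import *
from cell import env
s=env.get_state();print(s["time"],s["grip_width"],s["moment"],s["contact_force"],delta(s,[.5685,-.1107,.083],91.8))
c=env.camera("wrist"); cv2.imwrite("pics/w2.png",c["img"][:,:,::-1]); np.savez("w2.npz",**c)
E
```

```text
2.275 0.03841788367698571 [-0.03180847  0.00902026  0.00877864] [-0.0022703  -0.02085374 -0.75981772] (array([-0.21,  0.08,  7.55]), array([-0.2, -0.1,  0.2]), np.float64(92.0))
```

View pics/w2.png

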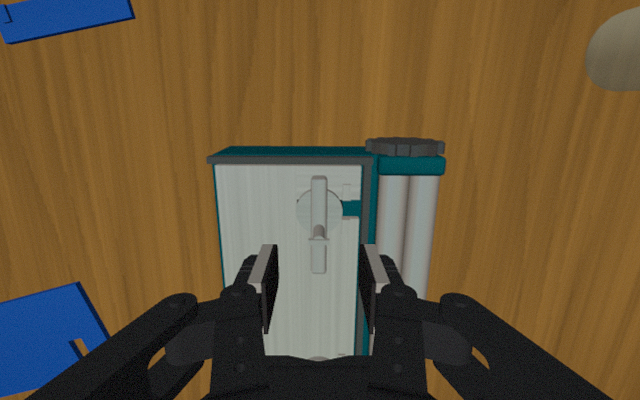

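The bar (column 319) is centred between the fingers (columns 272 to 366). I'll descend, then close.

>>> drive_tool:
  rows:
    - {"travel": [-0.2,0.1,5],"rotation": [0,0,0]}
    - {"travel": [-0.2,0.1,7.5],"rotation": [0,0,0]}
    - {"travel": [-0.2,0.1,7.5],"rotation": [0,0,0]}
    - {"travel": [-0.2,0.1,7.5],"rotation": [0,0,0]}

```text
time: 2.82
ee_pos: [0.5715, -0.1126, 0.0873]
orientation: [2.183, 2.255, 0.002]
contact_force: [0.3, -0.5, 0.2]
grip_width: 0.0386
gripper_force: 0.0
```

>>> drive_tool:
  rows:
    - {"travel": [0,0,0],"rotation": [0,0,0]}
    - {"travel": [0,0,0],"rotation": [0,0,0]}
    - {"travel": [0,0,0],"rotation": [0,0,0]}
    - {"travel": [0,0,0],"rotation": [0,0,0]}
    - {"travel": [0,0,0],"rotation": [0,0,0]}
  fingers: 0
  squeeze: 80

```text
time: 3.45
ee_pos: [0.5684, -0.112, 0.0872]
orientation: [-2.182, -2.259, 0.004]
contact_force: [-5.7, -2.2, 9.9]
grip_width: 0.0086
gripper_force: 78.4
```

```bash
python3 - <<'E'
from h import *
from cell import env
s=env.get_state();print(s["time"],s["grip_width"],s["moment"],s["contact_force"],s["ee_pos"],delta(s,[.5685,-.1107,.083],91.8))
E
```

```text
3.45 0.008591576018511796 [-0.2521697   1.08538972 -0.03696132] [-5.66465682 -2.23345542  9.88270414] [ 0.56835103 -0.11196896  0.0871558 ] (array([0.13, 0.02, 0.42]), array([-0.1,  0.1,  0.2]), np.float64(92.0))
```

>>> drive_tool:
  rows:
    - {"travel": [0,0,0],"rotation": [0,0,4]}
    - {"travel": [0,0,0],"rotation": [0,0,8]}
    - {"travel": [0,0,0],"rotation": [0,0,10]}
    - {"travel": [0,0,0],"rotation": [0,0,10]}
    - {"travel": [0,0,0],"rotation": [0,0,10]}

```text
time: 4.08
ee_pos: [0.5683, -0.112, 0.0872]
orientation: [-2.37, -2.062, 0.005]
contact_force: [-6.7, -1.7, 9.7]
grip_width: 0.0084
gripper_force: 78.6
```

```bash
python3 - <<'E'
from h import *
from cell import env
s=env.get_state();print(s["time"],s["grip_width"],s["moment"],s["contact_force"],s["ee_pos"],delta(s,[.5685,-.1107,.083],91.8))
E
```

```text
4.075 0.00838770501699367 [-0.29314979  1.07749356  0.45016977] [-6.65779764 -1.72137727  9.72117248] [ 0.56829544 -0.1119965   0.08715059] (array([0.13, 0.  , 0.41]), array([-0.1,  0.1, -9.8]), np.float64(82.0))
```

Clockwise is firm: +0.49 N m, matching a bush twist of 0.17 rad. I'll go the other way.

>>> drive_tool:
  rows:
    - {"travel": [0,0,0],"rotation": [0,0,-6]}
    - {"travel": [0,0,0],"rotation": [0,0,-12]}
    - {"travel": [0,0,0],"rotation": [0,0,-17]}
    - {"travel": [0,0,0],"rotation": [0,0,-21]}
    - {"travel": [0,0,-0.03],"rotation": [0,0,-23]}
    - {"travel": [0,0,-0.03],"rotation": [0,0,-23]}

```text
time: 4.82
ee_pos: [0.5685, -0.1119, 0.0874]
orientation: [-1.914, -2.49, 0.003]
contact_force: [-6.7, -0.9, 9.4]
grip_width: 0.0083
gripper_force: 78.4
```

```bash
python3 - <<'E'
from h import *
from cell import env
s=env.get_state();print(s["time"],s["grip_width"],s["moment"],s["contact_force"],s["ee_pos"],delta(s,[.5685,-.1107,.083],91.8))
E
```

```text
4.825 0.008275867978137742 [-0.27014451  1.00910331 -0.31637791] [-6.66605915 -0.85754938  9.39557046] [ 0.5684508  -0.11193426  0.08741899] (array([0.12, 0.04, 0.44]), array([-0.1,  0. , 13.1]), np.float64(104.9))
```

Torque holds at about 0.28 N m, so nut A runs anticlockwise. I'll continue to roughly 90°, rising with it.

>>> drive_tool:
  rows:
    - {"travel": [0,0,-0.03],"rotation": [0,0,-8]}
    - {"travel": [0,0,-0.07],"rotation": [0,0,-16]}
    - {"travel": [0,0,-0.11],"rotation": [0,0,-24]}
    - {"travel": [0,0,-0.14],"rotation": [0,0,-32]}
    - {"travel": [0,0,-0.18],"rotation": [0,0,-40]}
    - {"travel": [0,0,-0.21],"rotation": [0,0,-48]}
    - {"travel": [0,0,-0.25],"rotation": [0,0,-56]}
    - {"travel": [0,0,-0.28],"rotation": [0,0,-64]}
    - {"travel": [0,0,-0.32],"rotation": [0,0,-72]}
    - {"travel": [0,0,-0.36],"rotation": [0,0,-80]}
    - {"travel": [0,0,-0.36],"rotation": [0,0,-80]}
    - {"travel": [0,0,-0.36],"rotation": [0,0,-74]}

```text
time: 6.32
ee_pos: [0.5688, -0.1114, 0.091]
orientation: [-0.033, -3.14, 0.0]
contact_force: [-5.1, 0.5, 8.8]
grip_width: 0.0082
gripper_force: 78.4
```

```bash
python3 - <<'E'
from h import *
from cell import env
s=env.get_state();print(s["time"],s["grip_width"],s["moment"],s["contact_force"],s["ee_pos"],delta(s,[.5685,-.1107,.083],91.8))
E
```

```text
6.325 0.008228831464239729 [ 0.04203156  0.96194905 -0.00459566] [-5.08167373  0.46753312  8.79579756] [ 0.56875128 -0.11137328  0.09101153] (array([0.03, 0.07, 0.8 ]), array([-0.1, -0.1, 87. ]), np.float64(178.8))
```

>>> drive_tool:
  rows:
    - {"travel": [0,0,0],"rotation": [0,0,0]}
    - {"travel": [0,0,0],"rotation": [0,0,0]}
    - {"travel": [0,0,0],"rotation": [0,0,0]}
    - {"travel": [0,0,-4],"rotation": [0,0,0]}
    - {"travel": [0,0,-7],"rotation": [0,0,0]}
    - {"travel": [0,0,-7],"rotation": [0,0,0]}
  fingers: 45

```text
time: 7.08
ee_pos: [0.5724, -0.112, 0.1618]
orientation: [0.029, 3.136, -0.002]
contact_force: [-0.1, -0.2, -0.7]
grip_width: 0.039
gripper_force: 0.0
```

```bash
python3 - <<'E'
from h import *
from cell import env
s=env.get_state();print(s["time"],s["moment"],s["contact_force"],delta(s,[.5733,-.261,.16],91.8))
E
```

```text
7.075 [ 0.02665266  0.02546271 -0.04208861] [-0.07365981 -0.18647921 -0.69970715] (array([ -0.37, -14.9 ,   0.2 ]), array([ 0.2,  0.3, 87.2]), np.float64(179.0))
```

>>> drive_tool:
  rows:
    - {"travel": [-0.4,-5,0.2],"rotation": [0,0,10]}
    - {"travel": [-0.4,-10,0.2],"rotation": [0,0,20]}
    - {"travel": [-0.4,-14.9,0.2],"rotation": [0,0,30]}
    - {"travel": [-0.4,-14.9,0.2],"rotation": [0,0,40]}
    - {"travel": [-0.4,-14.9,0.2],"rotation": [0,0,50]}
    - {"travel": [-0.4,-14.9,0.2],"rotation": [0,0,60]}
    - {"travel": [-0.4,-14.9,0.2],"rotation": [0,0,70]}
    - {"travel": [-0.4,-14.9,0.2],"rotation": [0,0,80]}
    - {"travel": [-0.4,-14.9,0.2],"rotation": [0,0,87]}
    - {"travel": [-0.4,-14.9,0.2],"rotation": [0,0,87]}
    - {"travel": [-0.4,-14.9,0.2],"rotation": [0,0,87]}
    - {"travel": [-0.4,-14.9,0.2],"rotation": [0,0,87]}

```text
time: 8.57
ee_pos: [0.5713, -0.2604, 0.1568]
orientation: [-2.182, -2.259, 0.0]
contact_force: [-0.3, 0.2, -0.3]
grip_width: 0.0381
gripper_force: 0.0
```

```bash
python3 - <<'E'
from h import *
from cell import env
s=env.get_state();print(s["time"],s["moment"],s["contact_force"],delta(s,[.5733,-.261,.087],91.8))
c=env.camera("wrist"); cv2.imwrite("pics/w3.png",c["img"][:,:,::-1]); np.savez("w3.npz",**c)
E
```

```text
8.575 [-0.00595838 -0.0523409  -0.06244032] [-0.29902005  0.18680537 -0.27305202] (array([-0.07,  0.21,  6.98]), array([-0. , -0. ,  0.2]), np.float64(92.0))
```

View pics/w3.png

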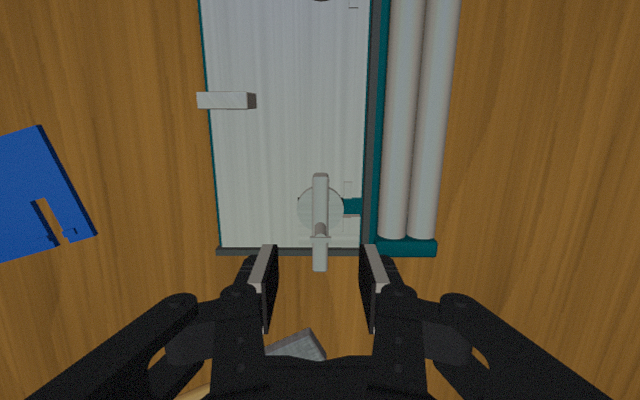

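The second bar (column 320) is centred between the fingers, so I'll descend and close.

>>> drive_tool:
  rows:
    - {"travel": [0,0.1,4],"rotation": [0,0,0]}
    - {"travel": [0,0.1,7],"rotation": [0,0,0]}
    - {"travel": [0,0.1,7],"rotation": [0,0,0]}
    - {"travel": [0,0.1,7],"rotation": [0,0,0]}

```text
time: 9.12
ee_pos: [0.5731, -0.2608, 0.0881]
orientation: [2.183, 2.258, 0.001]
contact_force: [0.6, -0.2, -0.5]
grip_width: 0.0382
gripper_force: 0.0
```

>>> drive_tool:
  rows:
    - {"travel": [0,0,0],"rotation": [0,0,0]}
    - {"travel": [0,0,0],"rotation": [0,0,0]}
    - {"travel": [0,0,0],"rotation": [0,0,0]}
    - {"travel": [0,0,0],"rotation": [0,0,0]}
    - {"travel": [0,0,0],"rotation": [0,0,0]}
  fingers: 0
  squeeze: 80

```text
time: 9.75
ee_pos: [0.5726, -0.261, 0.089]
orientation: [2.182, 2.257, -0.0]
contact_force: [-2.1, -0.8, 5.1]
grip_width: 0.0084
gripper_force: 78.4
```

```bash
python3 - <<'E'
from h import *
from cell import env
s=env.get_state();print(s["time"],s["grip_width"],s["moment"],s["contact_force"],s["ee_pos"],delta(s,[.5733,-.261,.083],91.8))
E
```

```text
9.75 0.00842619787504991 [ 0.00674145  0.39112977 -0.01799865] [-2.06258336 -0.83348165  5.13830953] [ 0.57261127 -0.26100362  0.0889732 ] (array([-0.  ,  0.07,  0.6 ]), array([0.1, 0.1, 0.1]), np.float64(91.9))
```

The second nut should be left-handed, so I'll try it gently clockwise.

>>> drive_tool:
  rows:
    - {"travel": [0,0,0],"rotation": [0,0,4]}
    - {"travel": [0,0,0],"rotation": [0,0,8]}
    - {"travel": [0,0,-0.02],"rotation": [0,0,11]}
    - {"travel": [0,0,-0.02],"rotation": [0,0,12]}
    - {"travel": [0,0,-0.02],"rotation": [0,0,12]}

```text
time: 10.38
ee_pos: [0.5727, -0.261, 0.0892]
orientation: [2.405, 2.018, -0.0]
contact_force: [-1.9, -0.4, 4.7]
grip_width: 0.008
gripper_force: 78.5
```

```bash
python3 - <<'E'
from h import *
from cell import env
s=env.get_state();print(s["time"],s["grip_width"],s["moment"],s["contact_force"],s["ee_pos"],delta(s,[.5733,-.261,.083],91.8))
E
```

```text
10.375 0.007974995551446368 [-0.03175721  0.30302801  0.23815975] [-1.90149431 -0.43144004  4.74540578] [ 0.57268637 -0.26100689  0.08917926] (array([0.01, 0.06, 0.62]), array([  0.1,   0.1, -11.8]), np.float64(80.0))
```

It runs at about 0.26 N m, where firm would read 0.6. I'll continue clockwise.

>>> drive_tool:
  rows:
    - {"travel": [0,0,-0.04],"rotation": [0,0,8]}
    - {"travel": [0,0,-0.07],"rotation": [0,0,16]}
    - {"travel": [0,0,-0.11],"rotation": [0,0,24]}
    - {"travel": [0,0,-0.14],"rotation": [0,0,32]}
    - {"travel": [0,0,-0.18],"rotation": [0,0,40]}
    - {"travel": [0,0,-0.21],"rotation": [0,0,48]}
    - {"travel": [0,0,-0.25],"rotation": [0,0,56]}
    - {"travel": [0,0,-0.28],"rotation": [0,0,64]}
    - {"travel": [0,0,-0.32],"rotation": [0,0,72]}
    - {"travel": [0,0,-0.36],"rotation": [0,0,80]}
    - {"travel": [0,0,-0.36],"rotation": [0,0,80]}
    - {"travel": [0,0,-0.36],"rotation": [0,0,75]}

```text
time: 11.88
ee_pos: [0.5729, -0.2614, 0.0928]
orientation: [3.136, 0.142, 0.003]
contact_force: [-2.0, -0.6, 6.8]
grip_width: 0.0081
gripper_force: 78.6
```

>>> drive_tool:
  rows:
    - {"travel": [0,0,0],"rotation": [0,0,0]}
    - {"travel": [0,0,0],"rotation": [0,0,0]}
    - {"travel": [0,0,0],"rotation": [0,0,0]}
    - {"travel": [0,0,-4],"rotation": [0,0,0]}
    - {"travel": [0,0,-8],"rotation": [0,0,0]}
    - {"travel": [0,0,-8],"rotation": [0,0,0]}
    - {"travel": [0,0,-8],"rotation": [0,0,0]}
  fingers: 50

```text
time: 12.75
ee_pos: [0.5719, -0.2601, 0.1705]
orientation: [-3.138, -0.135, 0.001]
contact_force: [-0.2, 0.2, -0.0]
grip_width: 0.0424
gripper_force: 0.0
```

```bash
python3 - <<'E'
from h import *
from cell import env
s=env.get_state();print(s["time"],s["joints"].round(2),s["contact_force"],delta(s,[.5135,-.1845,.15],1.8))
E
```

```text
12.75 [-0.49  0.44  1.49  0.    1.21  0.99] [-0.15862004  0.18487625 -0.00626495] (array([-5.17, -8.03,  2.06]), array([-0. ,  0. ,  3.1]), np.float64(4.9))
```

>>> drive_tool:
  rows:
    - {"travel": [-5.2,-7.8,2],"rotation": [0,0,3.1]}
    - {"travel": [-5.2,-7.8,2],"rotation": [0,0,3.1]}
    - {"travel": [-5.2,-7.8,2],"rotation": [0,0,3.1]}
    - {"travel": [-5.2,-7.8,2],"rotation": [0,0,3.1]}

```text
time: 13.25
ee_pos: [0.5142, -0.1875, 0.1504]
orientation: [3.141, 0.051, -0.0]
contact_force: [1.5, -0.5, -0.1]
grip_width: 0.0428
gripper_force: 0.0
```

```bash
python3 - <<'E'
from h import *
from cell import env
s=env.get_state();print(s["time"],s["grip_width"],delta(s,[.513,-.187,.074],1.8))
c=env.camera("wrist"); cv2.imwrite("pics/w4.png",c["img"][:,:,::-1]); np.savez("w4.npz",**c)
E
```

```text
13.25 0.0427797398747915 (array([-0.12, -0.05,  7.64]), array([0., 0., 0.]), np.float64(1.8))
```

View pics/w4.png

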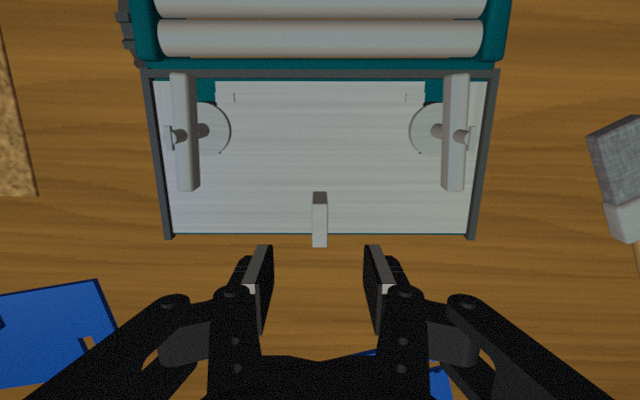

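Both bars are turned 90°, and the fin (column 319) is centred between the fingers (264 to 373). I'll go down and grip it.

>>> drive_tool:
  rows:
    - {"travel": [-0.1,0,5],"rotation": [0,0,0]}
    - {"travel": [-0.1,0,7.6],"rotation": [0,0,0]}
    - {"travel": [-0.1,0,7.6],"rotation": [0,0,0]}
    - {"travel": [-0.1,0,7.6],"rotation": [0,0,0]}
    - {"travel": [-0.1,0,7.6],"rotation": [0,0,0]}

```text
time: 13.92
ee_pos: [0.5143, -0.188, 0.0764]
orientation: [3.14, 0.05, 0.004]
contact_force: [0.3, -0.4, -0.8]
grip_width: 0.0428
gripper_force: 0.0
```

>>> drive_tool:
  rows:
    - {"travel": [0,0,0],"rotation": [0,0,0]}
    - {"travel": [0,0,0],"rotation": [0,0,0]}
    - {"travel": [0,0,0],"rotation": [0,0,0]}
    - {"travel": [0,0,0],"rotation": [0,0,0]}
    - {"travel": [0,0,0],"rotation": [0,0,0]}
    - {"travel": [0,0,0],"rotation": [0,0,0]}
  fingers: 0
  squeeze: 100

```text
time: 14.68
ee_pos: [0.5133, -0.1875, 0.0761]
orientation: [3.14, 0.05, 0.002]
contact_force: [-1.0, -0.5, 5.5]
grip_width: 0.008
gripper_force: 98.5
```

>>> drive_tool:
  rows:
    - {"travel": [-0.5,0,-0.03],"rotation": [0,0,0]}
    - {"travel": [-1,0,-0.03],"rotation": [0,0,0]}
    - {"travel": [-1.5,0,-0.03],"rotation": [0,0,0]}
    - {"travel": [-2.0,0,-0.03],"rotation": [0,0,0]}
    - {"travel": [-2.0,0,-0.03],"rotation": [0,0,0]}

```text
time: 15.3
ee_pos: [0.4934, -0.1885, 0.0761]
orientation: [3.14, 0.05, 0.003]
contact_force: [2.8, -0.8, 6.8]
grip_width: 0.0078
gripper_force: 98.9
```

>>> drive_tool:
  rows:
    - {"travel": [-0.8,0,0],"rotation": [0,0,0]}
    - {"travel": [-1.6,0,0],"rotation": [0,0,0]}
    - {"travel": [-2.4,0,0],"rotation": [0,0,0]}
    - {"travel": [-3.2,0,0],"rotation": [0,0,0]}
    - {"travel": [-4.0,0,0],"rotation": [0,0,0]}
    - {"travel": [-4.8,0,0],"rotation": [0,0,0]}
    - {"travel": [-5.2,0,0],"rotation": [0,0,0]}
    - {"travel": [-5.2,0,0],"rotation": [0,0,0]}
    - {"travel": [-5.2,0,-0.5],"rotation": [0,0,0]}
    - {"travel": [-5.2,0,-1.5],"rotation": [0,0,0]}
    - {"travel": [-5.2,0,-4],"rotation": [0,0,0]}
    - {"travel": [-5.2,0,-6],"rotation": [0,0,0]}
    - {"travel": [-5.2,0,-6],"rotation": [0,0,0]}
    - {"travel": [-5.2,0,-6],"rotation": [0,0,0]}

```text
time: 17.05
ee_pos: [0.4395, -0.1887, 0.1344]
orientation: [-3.14, -0.05, 0.004]
contact_force: [-0.1, -0.1, -3.8]
grip_width: 0.0078
gripper_force: 98.2
```

```bash
python3 - <<'E'
from h import *
from cell import env
s=env.get_state();print(s["time"],s["grip_width"],s["moment"],s["contact_force"])
# mat
c=np.load("top0.npz")
for p in [(234.5,156.5),(305,155.5),(306,204),(235,205.5)]: print(ray(c,*p,.004))
m=np.mean([ray(c,*p,.004) for p in [(234.5,156.5),(305,155.5),(306,204),(235,205.5)]],0);print(m)
print(delta(s,[m[0]-.0355,m[1],.136],1.0))
c=env.camera("scene"); cv2.imwrite("pics/s1.png",cv2.resize(c["img"][100:320,150:470],None,fx=2,fy=2)[:,:,::-1])
E
```

```text
17.05 0.007779083523532095 [-0.01059855  0.1203564  -0.00997995] [-0.11879119 -0.05865186 -3.81496584]
[0.665793   0.30943704 0.004     ]
[0.66270935 0.06127033 0.004     ]
[0.49197711 0.06136528 0.004     ]
[0.4930611  0.30898632 0.004     ]
[0.57838514 0.18526474 0.004     ]
(array([ 11.53, -37.05,  -0.13]), array([-0.1,  0.2,  0.8]), np.float64(1.8))
```

View pics/s1.png

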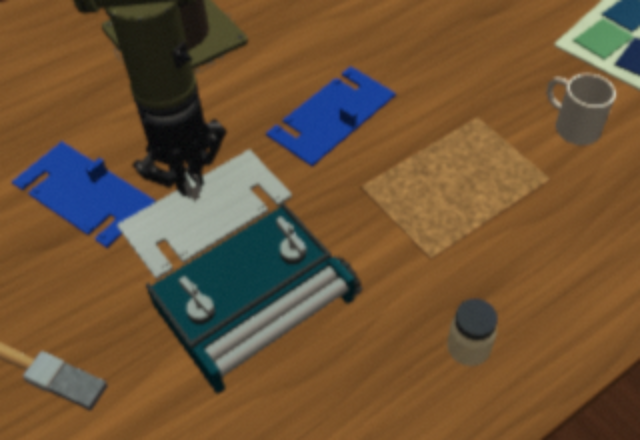

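The plate is out of the mill and held level. The mill nuts remain, and the mat is clear. I'll carry it sideways first, then forward.

>>> drive_tool:
  rows:
    - {"travel": [0,-1,-2],"rotation": [0,0,0]}
    - {"travel": [0,-4,-4],"rotation": [0,0,0]}
    - {"travel": [0,-8,-4],"rotation": [0,0,0]}
    - {"travel": [0,-12,-4],"rotation": [0,0,0]}
    - {"travel": [0,-16,-4],"rotation": [0,0,0]}
    - {"travel": [0,-20,-4],"rotation": [0,0,0]}
    - {"travel": [0,-24,-4],"rotation": [0,0,0]}
    - {"travel": [2,-28,-3],"rotation": [0,0,0]}
    - {"travel": [5,-31,-2],"rotation": [0,0,0]}
    - {"travel": [8,-34,0],"rotation": [0,0,0.8]}
    - {"travel": [10,-36,1],"rotation": [0,0,0.8]}
    - {"travel": [10.5,-37,2],"rotation": [0,0,0.8]}
    - {"travel": [10.5,-37,3],"rotation": [0,0,0.8]}
    - {"travel": [10.5,-37,3],"rotation": [0,0,0.8]}
    - {"travel": [10.5,-37,3],"rotation": [0,0,0.8]}

```text
time: 18.98
ee_pos: [0.5334, 0.1827, 0.1055]
orientation: [3.141, 0.027, -0.001]
contact_force: [-0.2, 0.3, -2.8]
grip_width: 0.008
gripper_force: 98.2
```

```bash
python3 - <<'E'
from h import *
from cell import env
s=env.get_state();print(s["time"],s["grip_width"],s["moment"],s["contact_force"],delta(s,[.543,.1855,.032],1))
c=env.camera("top"); cv2.imwrite("pics/t1.png",cv2.resize(c["img"][100:260,160:480],None,fx=2.5,fy=2.5)[:,:,::-1])
E
```

```text
18.975 0.008048259282538975 [-0.0116082   0.04556065  0.02860937] [-0.20042291  0.29171444 -2.78387703] (array([ 0.97, -0.26,  7.35]), array([ 0.,  0., -0.]), np.float64(1.0))
```

View pics/t1.png

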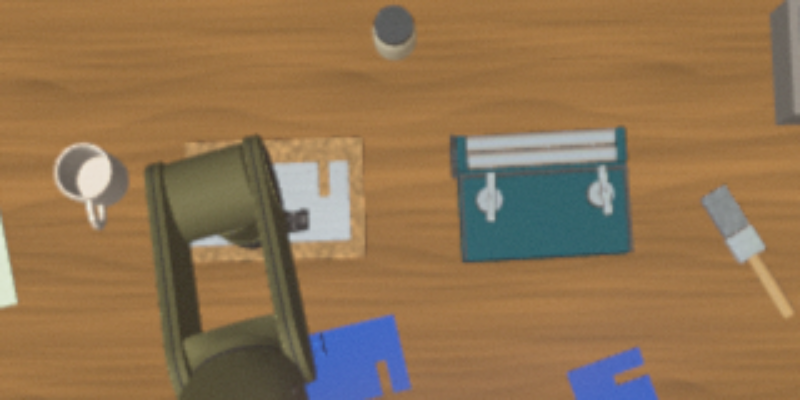

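The plate is over the mat and inside its outline, and the other objects are undisturbed. I'll lower it, slowly at the end.

>>> drive_tool:
  rows:
    - {"travel": [0.9,-0.3,2],"rotation": [0,0,0]}
    - {"travel": [0.9,-0.3,4],"rotation": [0,0,0]}
    - {"travel": [0.9,-0.3,5.5],"rotation": [0,0,0]}
    - {"travel": [0.9,-0.3,6.5],"rotation": [0,0,0]}
    - {"travel": [0.9,-0.3,7.0],"rotation": [0,0,0]}
    - {"travel": [0.9,-0.3,7.2],"rotation": [0,0,0]}
    - {"travel": [0.9,-0.3,7.2],"rotation": [0,0,0]}
    - {"travel": [0.9,-0.3,7.2],"rotation": [0,0,0]}

```text
time: 20.02
ee_pos: [0.5434, 0.1869, 0.0339]
orientation: [-3.141, -0.028, -0.002]
contact_force: [0.2, 0.1, -4.6]
grip_width: 0.0081
gripper_force: 98.2
```

>>> drive_tool:
  rows:
    - {"travel": [0,0,0.15],"rotation": [0,0,0]}
    - {"travel": [0,0,0.3],"rotation": [0,0,0]}
    - {"travel": [0,0,0.4],"rotation": [0,0,0]}
    - {"travel": [0,0,0.4],"rotation": [0,0,0]}
    - {"travel": [0,0,0.4],"rotation": [0,0,0]}

```text
time: 20.65
ee_pos: [0.5431, 0.1868, 0.0301]
orientation: [-3.141, -0.028, -0.001]
contact_force: [-2.1, -0.9, 5.5]
grip_width: 0.0078
gripper_force: 99.6
```

>>> drive_tool:
  rows:
    - {"travel": [0,0,0],"rotation": [0,0,0]}
    - {"travel": [0,0,0],"rotation": [0,0,0]}
    - {"travel": [0,0,0],"rotation": [0,0,0]}
    - {"travel": [0,0,0],"rotation": [0,0,0]}
    - {"travel": [0,0,-2],"rotation": [0,0,0]}
    - {"travel": [0,0,-6],"rotation": [0,0,0]}
    - {"travel": [0,0,-11],"rotation": [0,0,0]}
    - {"travel": [-8,0,-15],"rotation": [0,0,0]}
    - {"travel": [-8,0,-15],"rotation": [0,0,0]}
    - {"travel": [-8,0,-15],"rotation": [0,0,0]}
    - {"travel": [-8,0,-15],"rotation": [0,0,0]}
  fingers: 45

```text
time: 22.02
ee_pos: [0.464, 0.1855, 0.1793]
orientation: [-3.141, -0.028, -0.002]
contact_force: [0.1, 0.4, -0.1]
grip_width: 0.0383
gripper_force: 0.0
```

```bash
python3 - <<'E'
from h import *
from cell import env
s=env.get_state();print(s["time"],s["contact_force"])
c=env.camera("scene"); cv2.imwrite("pics/s2.png",cv2.resize(c["img"][90:320,150:480],None,fx=2.4,fy=2.4)[:,:,::-1])
E
```

```text
22.025 [ 0.07595917  0.35925156 -0.09658171]
```

View pics/s2.png

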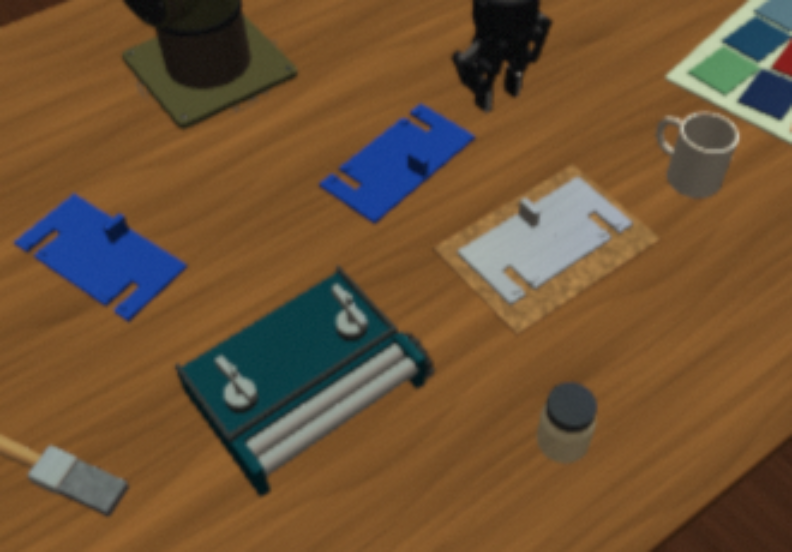

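The plate lies flat on the mat with its fin up. The nuts are loose, the other objects haven't moved, and the gripper is clear.

```bash
python3 -c "
from cell import env
print(env.finish_job())"
```

```text
the job is handed in; nothing more can be done
None
```

I loosened both nuts without forcing either, laid the gauge plate flat and fin up on the cork mat, left the jar, brush and mug undisturbed, and handed the job in at about 22 s; no verdict was returned.

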